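# Shut the slide box's lid and push its drawer home

## Robot

A 7-joint arm with a two-finger parallel gripper is mounted at the origin on a cart in front of the work surface, level with it; the furniture and walls round the work are solid. World frame = base frame: x ahead of the robot, y to its left, z up, the work surface at z = 0. Lengths are in m, angles in rad, forces in N, time in s.
With the tool pointing down it reaches from about 0.4 to 0.875 m from the base axis. Payload 6.5 kg.
Tool frame: the origin (TCP) lies on the mounting face of the last link; the fingertips stand 166 mm ahead of it and the grasp point (between the pads) lies 147 mm ahead of it (robot.tcp_to_tips is the distance from the TCP to the fingertips, in m); z points along the fingers, x is the direction in which the jaws open and shut, and the axes are right-handed (so a half turn about z gives the same grasp; the last joint's range is limited). The gripper opens to 88 mm and grips with 3 to 60 N. Pads are 18 mm wide; open, the fingers measure 123 mm over their backs; the gripper's body (75 mm by 187 mm) begins 45 mm behind the grasp point.
Start: joints at [-1.224, 0.536, -0.004, 1.538, 0.003, 1.067, -0.071], TCP at [0.261, 0.595, 0.405] pointing down, gripper open.
Joint ranges: [-2.7, 2.7], [-0.37, 2.16], [-1.27, 1.26], [0.24, 2.4], [-1.31, 4.45], [0.19, 1.91], [-2.76, 2.76]. Speed limits (rad/s): [2.39, 2.39, 3.14, 3.14, 3.14, 3.14, 3.14].

## Interface

Orientations are given as a unit quaternion [x, y, z, w].
In Python, from plant import robot, read_camera, get_calibration, models gives the robot as it stands. The module is installed in compiled form; this text tells all that it offers.
- The arm moves only by the tool servo_tool, never from a script. Its arguments are lists of equal length, an entry for each row: "translation": the shift along the tool's x, y, z in mm, a list of three; "turn": the turn about the tool's z in rad. A call has 1 to 10 rows; each row is the pose to reach, as a shift and turn from the pose measured when the call began, along the tool's axes at that moment; what a row does not reach only later rows make up. A row lasts 1/10 s, in which the tool goes at most 50 mm and 8.59 degrees, less where a joint would pass 70% of its speed; a pose out of reach is approached as far as the arm can. A call with a gripper value outside its range is refused whole. "gripper" is the closure in counts, from 0 (fully open) to 255 (shut), set as the call begins (left out, the last holds). The fingers move at their own pace and stop on an object; "grip_force" is the grip in N (left out, the last holds). Time passes only in rows, so rows that repeat a pose let the fingers close. It gives the time, the measured TCP pose, the force and the opening at its end, in the units of the state.
- robot.sense(): the state, without advancing time (a new reading comes with each control period).
- read_camera(name): name is "side" or "top" or "wrist"; returns (picture, depth): 480x640x3 uint8, red, green, blue; 480x640 float32, m along the optical axis (not along the pixel's ray), 0 where there is no reading.
- get_calibration(name): a dict with "vertical_fov" (degrees; the focal length in pixels is half the picture's height over the tangent of half this angle, whatever the lens; pixels are square), "cx", "cy" (the principal point, pixels), "cam_to_world" (4x4, takes a point from camera to world coordinates); the wrist camera has in their place "T_tool_cam" (4x4, takes a point from camera to tool coordinates, whose origin is the TCP and whose axes are the tool frame's). Camera axes: x right, y down, z forward; pixel columns grow to the right and rows downward; lengths in m; the calibration is good to about 2 mm. A picture is of the moment at which its call begins: read the wrist's pose just before it. get_calibration takes no time and is no camera call.
- robot.job_done(): hands the job in, once; it reports no verdict.
Trained networks look in the newest picture that a camera, given by its name, has taken for a name from the list of things; names that differ only in an ending like _2 or _b are one class to them, and where a whole thing is asked for, a point or a joint stands for the part that bears it (a point fixed in the world has none). Each returns a list of dicts, best first, with "conf" (0 to 1); they miss things now and then, are a little off and sometimes report something else, mostly with a low value. They report only what shows in the picture. A call takes as long as a camera call.
- models.trace(thing, camera): "pixels" (480x640 bool, what is visible of it) and "extent" ([centre column, centre row, width, height] in pixels, round what is visible of it).
- models.landmark_of(thing, camera): "centre" ([row, column] in pixels: a listed point, or the origin of a listed thing).
The state is a dict: "time": time; "joint_positions": joint angles; "qvel": joint speeds; "joint_torque": joint torques, N m; "tool_pos": TCP position; "tcp_rot": TCP orientation; "ft_force": force on the tool from outside, world axes, zero at the start; "wrist_torque": the same for the moment, N m; "opening": finger opening in m.
Only numpy, scipy, OpenCV 4.12 (cv2) and the standard library are available. Lean on these libraries where they do the work, as an engineer would, in place of code of your own. Each camera call takes 0.05 s, during which the arm holds its last target.

## Task

The blue slide box has been left open in the pulled-out upper drawer of the little white cabinet. Using only pushes of the fingertips and lifting nothing, first tip the lid over so that the box shuts while the drawer is still out (an open lid would catch on the cabinet), then push the drawer gently and fully home, without slamming or forcing it, since there are glass slides in the box. Leave the lower drawer shut and the vials and other things on the desk where they stand.

Things in the scene. Friction and masses are not known exactly. Their poses are not given: they have to be found in the camera images.
- cabinet_front (a point): point at desk height below the middle of the front opening of a small white two-drawer slide cabinet, fixed, 216 mm deep, 148 wide, 121 tall. Turns with it: x points from the front (drawers) to the back, y to the left of someone facing the front. Opening in the plane x = 0, back at x = 216 mm. A small box and a petri dish stand at the back of its top
- top_drawer (a joint): how far the upper drawer is out, m: 0 = fully shut, 0.19 = fully out, slides along the -x axis of cabinet_front. Stays where it is left (about 1.5 N friction plus light damping); no catch. Pushing its front towards the cabinet's +x shuts it
- top_drawer_front (a point): centre of the outer face of the upper drawer's grey front panel (145 mm wide, 50 mm tall, so its top edge is 25 mm above this point, its lower edge 25 mm below; 12 mm thick); moves with the drawer. When shut it is at x = -12 mm, z = 92 mm of cabinet_front. A 60 mm wide steel lip pull juts out 11 mm, 15 to 24 mm below this point; above it the face is flat
- lower_drawer (a joint): how far the lower drawer is out, m; it is shut (0) and is to stay shut
- slide_box: blue slide box lying loose in the upper drawer, shut 102 x 170 x 39 mm, 0.4 kg; origin at the centre of its underside. Its own x axis (across the 102 mm) points to its hinge side, which lies to the cabinet's left (+y); its y axis runs along the 170 mm, which lies along the drawer. Glass slides stand in it
- slide_box_lid (a joint): angle of the slide box's lid, rad: 0 = shut, 1.57 = upright, 1.92 = stop, leaning back over the hinge side. Free hinge with slight friction and no spring: once tipped about 0.5 rad past upright (below about 1.1) it sinks gently shut of itself in 2 to 4 s; within 0.3 rad of upright it may stay put; leaning back further it sinks open
- lid_hinge (a point): middle of the lid's hinge line, which runs along the box's y axis, 26 mm above the box's underside and 49 mm from its centre towards the box's +x
- lid_free_edge (a point): middle of the lid's outer free edge, opposite the hinge; the lid is 170 mm long, 95 mm from hinge to free edge, 13 mm deep; when it stands open this edge is its top and this point lies on its outer side, away from the box's inside
- vial_0: small clear vial with a white cap and pink content, 22 mm across, 52 mm tall, a bystander standing on the desk; origin at the centre of its underside
- vial_1: small clear vial with a white cap and blue content, 22 mm across, 52 mm tall, a bystander standing on the desk; origin at the centre of its underside

How it is judged:
By the outcome, as a careful person would: the job done as asked, in the order asked, and still so for the second after the job is handed in, with the robot touching nothing.
It also fails if it takes over 48 s, if anything falls off the work surface, if the arm or the gripper's body presses on something with over 40 N, if the wrist force passes 120 N, or if a joint passes its speed limit or range.

## Working session

There is one attempt and no reset: what is moved stays moved. The work goes in short steps, Python scripts to look and compute and a tool call to move; the robot and the scene stay as the last step left them, time stands still between calls to the robot, and variables do not carry over. Pictures are saved under pics/ and viewed, and the job is handed in when it is done.

Besides the shell and the picture viewer there is one more tool, called by a JSON object that holds its "api" and its "payload", one argument or row to a line. servo_tool: Moves the arm, as the interface text tells. Its arguments: {"type":"object","properties":{"translation":{"type":"array"},"turn":{"type":"array"},"gripper":{"type":"number"},"grip_force":{"type":"number"}},"required":["translation","turn"]}

```bash
mkdir -p pics
cat > h.py <<'E'
import numpy as np, cv2
from plant import robot, read_camera, get_calibration, models
from scipy.spatial.transform import Rotation as R
def K(c):
    g=get_calibration(c); f=240/np.tan(np.radians(g['vertical_fov'])/2); return f,g['cx'],g['cy'],g
def T(c,s=None):
    g=get_calibration(c)
    if 'cam_to_world' in g: return np.array(g['cam_to_world'])
    s=s or robot.sense(); M=np.eye(4); M[:3,:3]=R.from_quat(s['tcp_rot']).as_matrix(); M[:3,3]=s['tool_pos']
    return M@np.array(g['T_tool_cam'])
def cloud(c,d,M):
    f,cx,cy,_=K(c); v,u=np.mgrid[:480,:640]
    P=np.stack([(u-cx)/f*d,(v-cy)/f*d,d],-1); return P@M[:3,:3].T+M[:3,3]
def save(n,im): cv2.imwrite('pics/'+n+'.png',im[...,::-1])
E
python3 - <<'E'
from h import *
s=robot.sense(); print(s)
for c in ['side','top','wrist']:
    M=T(c,s); im,d=read_camera(c); save(c+'0',im); np.savez(''+c+'0.npz',im=im,d=d,P=cloud(c,d,M))
    print(c,M.round(3).tolist())
for c in ['top','side']:
  P=np.load(c+'0.npz')['P']
  for t in ['cabinet_front','top_drawer_front','lid_hinge','lid_free_edge','slide_box','vial_0','vial_1']:
    for r in models.landmark_of(t,c)[:1]:
        v,u=np.clip(np.round(r['centre']).astype(int),0,[479,639]); print(c,t,round(r['conf'],2),(v,u),P[v,u].round(3))
print(robot.sense()['time'])
E
```

```text
{'time': 0.0, 'joint_positions': array([-1.22419525,  0.53717988, -0.00445119,  1.53884346,  0.00262678,
        1.06729745, -0.07118674]), 'qvel': array([ 0.00023879, -0.0001168 ,  0.00170555, -0.0015484 ,  0.00084114,
       -0.00050566,  0.00018483]), 'joint_torque': array([ 8.45612885e-04, -5.70983326e+01,  9.90599468e-01, -2.51603830e+01,
       -5.62022708e-02,  1.80412381e-02,  1.83017778e-04]), 'tool_pos': array([0.26062978, 0.59511027, 0.4038414 ]), 'tcp_rot': array([ 8.36981459e-01,  5.47230569e-01, -6.79121647e-04,  5.29639935e-04]), 'ft_force': array([-0.22972585, -0.02501462,  0.72059871]), 'wrist_torque': array([-0.00850047, -0.03488911,  0.01829978]), 'opening': 0.08826533798227572}
side [[-0.64, -0.541, 0.546, 0.214], [-0.768, 0.464, -0.441, 0.433], [-0.015, -0.702, -0.712, 0.711], [0.0, 0.0, 0.0, 1.0]]
top [[-0.027, -0.991, 0.13, 0.555], [-1.0, 0.027, -0.002, 0.036], [-0.001, -0.13, -0.991, 0.948], [0.0, 0.0, 0.0, 1.0]]
wrist [[0.402, 0.884, 0.238, 0.2], [0.916, -0.387, -0.107, 0.622], [-0.002, 0.261, -0.965, 0.384], [0.0, 0.0, 0.0, 1.0]]
top top_drawer_front 0.71 (n
[... 221 characters left out ...]
.int64(273), np.int64(382)) [ 0.605 -0.076  0.073]
top vial_0 0.58 (np.int64(266), np.int64(257)) [0.627 0.173 0.054]
top vial_1 0.58 (np.int64(266), np.int64(257)) [0.627 0.173 0.054]
side cabinet_front 0.63 (np.int64(241), np.int64(360)) [ 0.649 -0.003  0.092]
side top_drawer_front 0.78 (np.int64(259), np.int64(446)) [ 0.509 -0.074  0.109]
side lid_hinge 0.35 (np.int64(245), np.int64(359)) [0.647 0.001 0.085]
side lid_free_edge 0.9 (np.int64(225), np.int64(372)) [0.605 0.014 0.174]
side slide_box 0.88 (np.int64(241), np.int64(403)) [0.542 0.008 0.181]
side vial_0 0.82 (np.int64(331), np.int64(289)) [0.626 0.185 0.006]
side vial_1 0.82 (np.int64(331), np.int64(289)) [0.626 0.185 0.006]
0.85
```

View pics/top0.png

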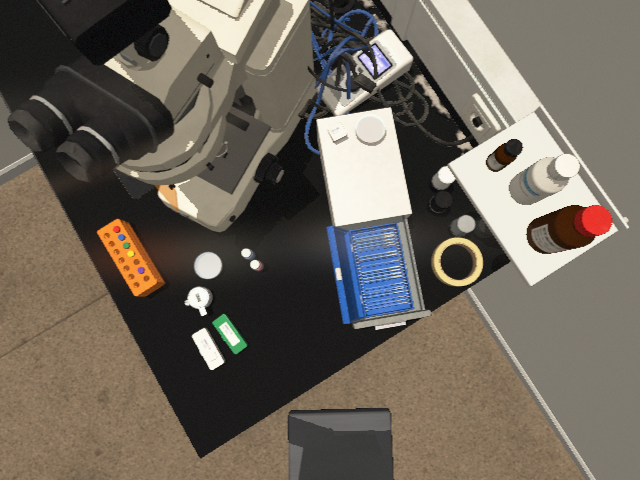

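View pics/side0.png

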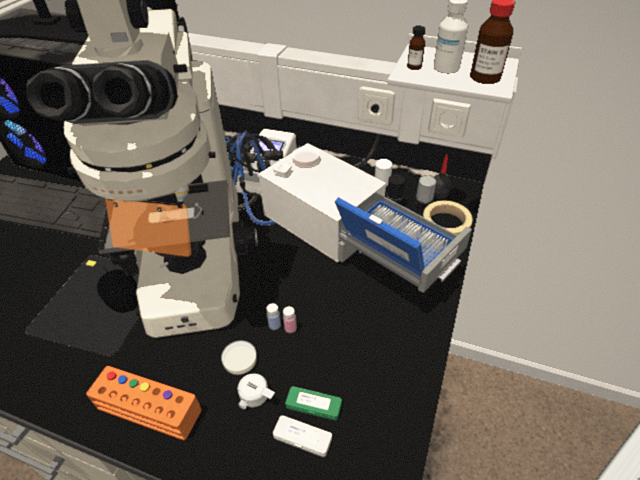

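View pics/wrist0.png

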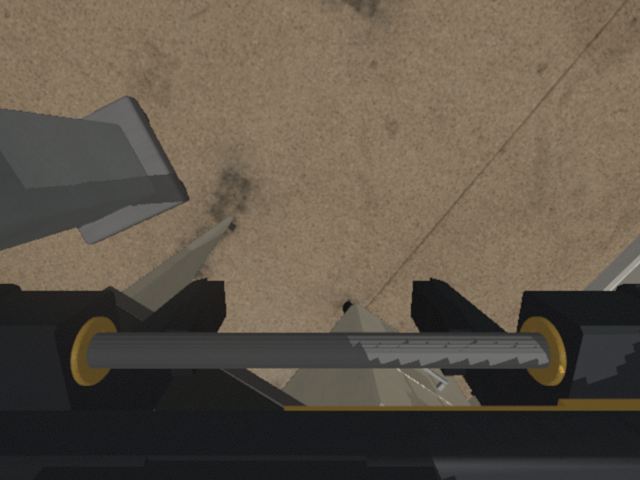

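Run:
```python
from h import *
t=np.load('top0.npz');s=np.load('side0.npz')
P=t['P'];d=t['d']
# cabinet top white: z~0.121
im=t['im'].astype(int)
m=(abs(P[...,2]-0.121)<.006)&(im.min(-1)>180)
m[:, :310]=0;m[:,430:]=0
q=P[m][:,:2].astype(np.float32);print(len(q),cv2.minAreaRect(q)); print(cv2.boxPoints(cv2.minAreaRect(q)).round(3).tolist())
# drawer front top edge grey z~?
for n,D in(('top',t),('side',s)):
  P=D['P'];im=D['im'].astype(int)
  b=(im[...,2]>im[...,0]*1.6)&(im[...,2]>90)
  X=P[b&(P[...,2]>.05)&(P[...,2]<.25)&(P[...,0]>.4)&(P[...,0]<.75)&(abs(P[...,1])<.15)]
  print(n,len(X),X.min(0),X.max(0))
  L=X[X[:,2]>.125]
  c=L.mean(0);u,sv,vt=np.linalg.svd(L-c,full_matrices=False);print('lid plane',c,vt[0],vt[2],sv/np.sqrt(len(L)))
  print('top edge',[ (x.round(2),L[abs(L[:,0]-x)<.01].max(0).round(3).tolist()) for x in np.arange(.5,.72,.02) if (abs(L[:,0]-x)<.01).any()])
P=t['P']
for u,v in [(350,326),(428,313),(375,327),(405,322),(345,322),(335,226),(389,320),(390,326)]: print(u,v,P[v,u].round(3),t['im'][v,u])
P=s['P']
for u,v in [(430,270),(468,235),(450,250),(447,262),(425,280)]: print('s',u,v,P[v,u].round(3),s['im'][v,u])
```

```text
7144 ((0.8101412057876587, -0.043075159192085266), (0.21628570556640625, 0.1470736861228943), 8.124043464660645)
[[0.6930000185966492, 0.014000000432133675], [0.7129999995231628, -0.13099999725818634], [0.9279999732971191, -0.10100000351667404], [0.9070000052452087, 0.04500000178813934]]
top 4562 [ 0.51527381 -0.12936366  0.06854369] [0.70444317 0.03081691 0.19136221]
lid plane [0.5990184  0.01098546 0.17561297] [-0.98974319 -0.14201391  0.01550729] [-0.14062438  0.94939031 -0.28086085] [0.05050359 0.02058794 0.0033038 ]
top edge [(np.float64(0.52), [0.529, 0.009, 0.189]), (np.float64(0.54), [0.55, 0.012, 0.189]), (np.float64(0.56), [0.57, 0.015, 0.19]), (np.float64(0.58), [0.589, 0.018, 0.191]), (np.float64(0.6), [0.609, 0.021, 0.186]), (np.float64(0.62), [0.63, 0.024, 0.19]), (np.float64(0.64), [0.649, 0.026, 0.191]), (np.float64(0.66), [0.67, 0.029, 0.189]), (np.float64(0.68), [0.683, 0.031, 0.19])]
side 1758 [ 0.51590622 -0.13164988  0.07071439] [0.7243807  0.02945276 0.19021704]
lid plane [0.58945525 0.00956423 0.17548237] [-0.98761484 -0.15551911 -0.02075395] [-0.14422678  0.95
[... 317 characters left out ...]
oat64(0.64), [0.649, 0.024, 0.189]), (np.float64(0.66), [0.67, 0.029, 0.19]), (np.float64(0.68), [0.683, 0.029, 0.189])]
350 326 [ 0.499 -0.013  0.001] [24 23 25]
428 313 [ 0.526 -0.151  0.12 ] [165 161 146]
375 327 [ 0.496 -0.066  0.   ] [167 161 154]
405 322 [ 0.508 -0.116  0.076] [187 179 173]
345 322 [0.517 0.005 0.181] [ 52 109 193]
335 226 [0.684 0.016 0.176] [124 127 131]
389 320 [ 0.515 -0.079  0.118] [172 167 153]
390 326 [ 0.502 -0.086  0.078] [222 215 206]
s 430 270 [0.214 0.433 0.711] [159 155 143]
s 468 235 [ 0.521 -0.149  0.109] [90 87 81]
s 450 250 [ 0.513 -0.086  0.12 ] [145 143 130]
s 447 262 [ 0.511 -0.085  0.091] [111 107  96]
s 425 280 [ 0.504 -0.016  0.101] [108 104  96]
```

Run:
```python
import cv2
a=cv2.imread('pics/top0.png')[205:345,310:450];cv2.imwrite('pics/top0c.png',cv2.resize(a,None,fx=4,fy=4,interpolation=2))
a=cv2.imread('pics/side0.png')[180:300,320:490];cv2.imwrite('pics/side0c.png',cv2.resize(a,None,fx=4,fy=4,interpolation=2))
```

```text
(no output)
```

View pics/top0c.png

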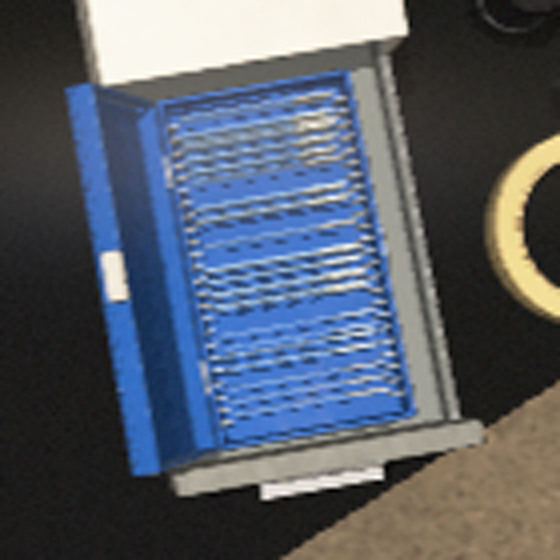

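View pics/side0c.png

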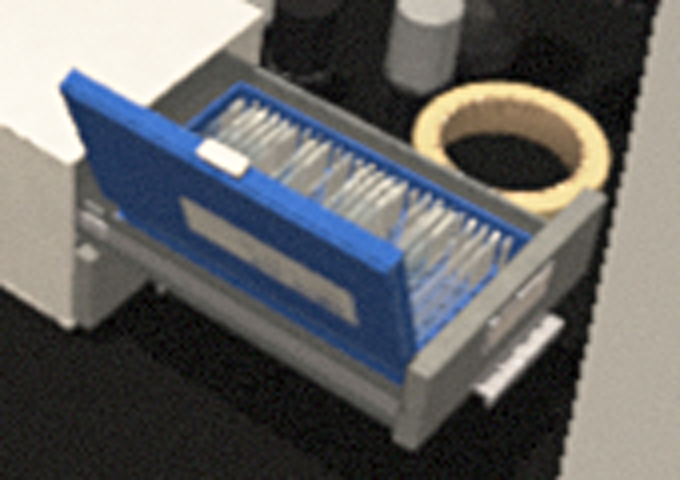

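Run:
```python
from h import *
H={}
Q=np.concatenate([np.load(c+'0.npz')['P'][np.load(c+'0.npz')['d']>0] for c in('top','side')])
Q=Q[(Q[:,2]>-.05)&(Q[:,2]<.6)]
xs=np.arange(.2,.95,.05);ys=np.arange(.5,-.3,-.05)
print('      '+' '.join('%5.2f'%y for y in ys))
for x in xs:
  r=[]
  for y in ys:
    k=(abs(Q[:,0]-x)<.025)&(abs(Q[:,1]-y)<.025); r.append(np.percentile(Q[k,2],99) if k.sum()>3 else np.nan)
  print('%5.2f '%x+' '.join('%5.2f'%a for a in r))
```

```text
0.50  0.45  0.40  0.35  0.30  0.25  0.20  0.15  0.10  0.05  0.00 -0.05 -0.10 -0.15 -0.20 -0.25
 0.20   nan   nan   nan   nan   nan   nan   nan   nan   nan   nan   nan   nan   nan   nan   nan   nan
 0.25   nan   nan   nan   nan  0.00  0.00   nan   nan   nan   nan   nan   nan   nan   nan   nan   nan
 0.30   nan   nan   nan  0.00  0.00  0.00  0.00  0.00   nan   nan   nan   nan   nan   nan   nan   nan
 0.35   nan   nan   nan  0.00  0.00  0.00  0.00  0.00  0.00   nan   nan   nan   nan   nan   nan   nan
 0.40   nan   nan  0.00  0.00  0.00  0.01  0.00  0.00  0.00  0.00  0.00   nan   nan   nan   nan   nan
 0.45   nan  0.00  0.00  0.00  0.02  0.02  0.02  0.00  0.00  0.00  0.00  0.00  0.00   nan   nan   nan
 0.50   nan  0.00  0.00  0.00  0.02  0.02  0.02  0.00  0.00  0.00  0.19  0.12  0.12  0.12  0.00   nan
 0.55  0.00  0.00  0.00  0.02  0.04  0.02  0.00  0.00  0.00  0.00  0.19  0.10  0.12  0.12  0.00  0.32
 0.60  0.00  0.05  0.05  0.00  0.03  0.02  0.04  0.04  0.00  0.00  0.19  0.10  0.10  0.09  0.32  0.44
 0.65  0.05  0.05  0.05  0.00  0.02  0.02  0.05  0.05  0.00  0.19  0.19  0.10  0.10  0.09  0.32  0.45
 0.70  0.05  0.06  0.02  0.48  0.49  0.47  0.00  0.00  0.00  0.19  0.19  0.12  0.12  0.32  0.32  0.44
 0.75  0.00  0.05  0.48  0.49  0.49  0.58  0.43  0.00  0.00  0.06  0.12  0.12  0.12  0.32  0.39  0.40
 0.80  0.00  0.01  0.04  0.48  0.47  0.60  0.60  0.58  0.08  0.12  0.12  0.12  0.12  0.00  0.32  0.32
 0.85  0.01  0.01  0.17  0.46  0.52  0.52  0.51  0.57  0.07  0.12  0.14  0.14  0.14  0.00  0.00  0.25
 0.90  0.01  0.01  0.05  0.17  0.52  0.45  0.45  0.45  0.32  0.12  0.14  0.14  0.14  0.00  0.18  0.26
```

{"api": "servo_tool", "payload": {
  "translation": [
    [-10, 15, 0],
    [-30, 46, 0],
    [-52, 78, 0],
    [-73, 109, 0],
    [-94, 141, 0],
    [-115, 172, 0],
    [-136, 204, 0],
    [-157, 235, 0],
    [-178, 266, 0],
    [-195, 292, 0]
  ],
  "turn": [0.03, 0.09, 0.15, 0.21, 0.27, 0.33, 0.4, 0.46, 0.52, 0.57],
  "gripper": 255,
  "grip_force": 10
}}

```text
time: 1.85
tool_pos: [0.4512, 0.296, 0.405]
tcp_rot: [0.958, 0.287, 0.0, 0.0]
ft_force: [0.1, 0.4, 0.0]
opening: 0.0101
```

```bash
cat >> h.py <<'E'
def rel(target, jaw_deg=8.1):
    s=robot.sense(); Rm=R.from_quat(s['tcp_rot']).as_matrix()
    t=Rm.T@(np.array(target)-s['tool_pos'])*1000
    yaw=np.degrees(np.arctan2(Rm[1,0],Rm[0,0])); 
    print('t',round(s['time'],2),'pos',s['tool_pos'].round(4),'z',Rm[:,2].round(3),'yaw',yaw.round(1),'move',t.round(1),'turn',np.radians(yaw-jaw_deg).round(3),'F',s['ft_force'].round(1),'op',round(s['opening'],3))
E
python3 -c "
from h import *
rel([.599,.066,.404])"
```

```text
t 1.85 pos [0.4512 0.296  0.405 ] z [ 0.001 -0.    -1.   ] yaw 33.3 move [ -2.9 273.4   1.2] turn 0.44 F [0.1 0.4 0. ] op 0.01
```

{"api": "servo_tool", "payload": {
  "translation": [
    [0, 20, 0],
    [0, 52, 0],
    [-1, 86, 0],
    [-1, 120, 0],
    [-1, 154, 0],
    [-2, 188, 0],
    [-2, 220, 0],
    [-3, 247, 0],
    [-3, 265, 0],
    [-3, 273, 0]
  ],
  "turn": [0.04, 0.09, 0.14, 0.19, 0.24, 0.29, 0.34, 0.39, 0.42, 0.44]
}}

```text
time: 2.85
tool_pos: [0.5991, 0.0644, 0.4052]
tcp_rot: [0.998, 0.069, 0.0, 0.001]
ft_force: [0.2, -0.5, -0.2]
opening: 0.0005
```

Run:
```python
from h import *
rel([.599,.066,.326])
for c in ['side','top','wrist']:
    im,d=read_camera(c); save(c+'1',im)
```

```text
t 2.85 pos [0.5991 0.0644 0.4052] z [ 0.001 -0.001 -1.   ] yaw 7.9 move [ 0.  -1.7 79.2] turn -0.003 F [ 0.2 -0.5 -0.2] op 0.0
```

View pics/side1.png

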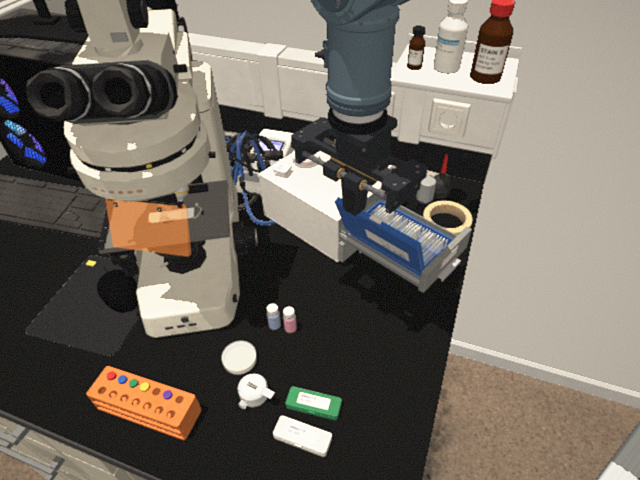

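View pics/wrist1.png

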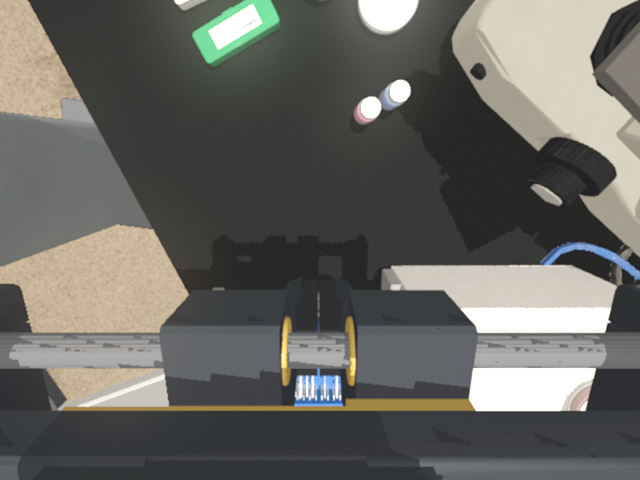

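{"api": "servo_tool", "payload": {
  "translation": [
    [0, -2, 10],
    [0, -2, 22],
    [0, -2, 35],
    [0, -2, 48],
    [0, -2, 60],
    [0, -2, 69],
    [0, -2, 75],
    [0, -2, 76]
  ],
  "turn": [0, 0, 0, 0, 0, 0, 0, 0]
}}

```text
time: 3.8
tool_pos: [0.5979, 0.0689, 0.3281]
tcp_rot: [0.997, 0.071, -0.001, 0.0]
ft_force: [-0.8, 0.3, -0.4]
opening: 0.0002
```

Run:
```python
from h import *
rel([.599,.066,.326])
im,d=read_camera('side'); save('side2',cv2.resize(im[140:320,270:510],None,fx=3,fy=3))
```

```text
t 3.8 pos [0.5979 0.0689 0.3281] z [-0.001 -0.    -1.   ] yaw 8.2 move [0.6 3.  2.1] turn 0.001 F [-0.8  0.3 -0.4] op 0.0
```

View pics/side2.png

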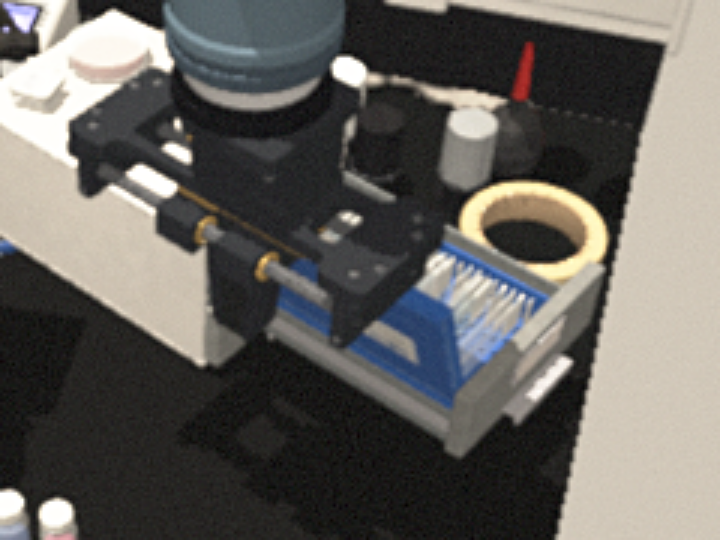

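{"api": "servo_tool", "payload": {
  "translation": [
    [0, 6, 0],
    [0, 14, 0],
    [0, 22, 0],
    [0, 30, 0],
    [0, 36, 0],
    [0, 42, 0],
    [0, 48, 0],
    [0, 54, 0],
    [0, 60, 0],
    [0, 65, 0]
  ],
  "turn": [0, 0, 0, 0, 0, 0, 0, 0, 0, 0]
}}

```text
time: 4.85
tool_pos: [0.6074, 0.0039, 0.3286]
tcp_rot: [0.997, 0.071, -0.0, 0.0]
ft_force: [1.0, 0.3, 0.5]
opening: 0.0004
```

Run:
```python
from h import *
rel([.603,-.04,.328])
im,d=read_camera('side'); save('side3',cv2.resize(im[140:320,270:510],None,fx=3,fy=3))
```

```text
t 4.85 pos [0.6074 0.0039 0.3286] z [-0.001 -0.    -1.   ] yaw 8.1 move [-10.6  42.9   0.6] turn 0.001 F [1.  0.3 0.5] op 0.0
```

View pics/side3.png

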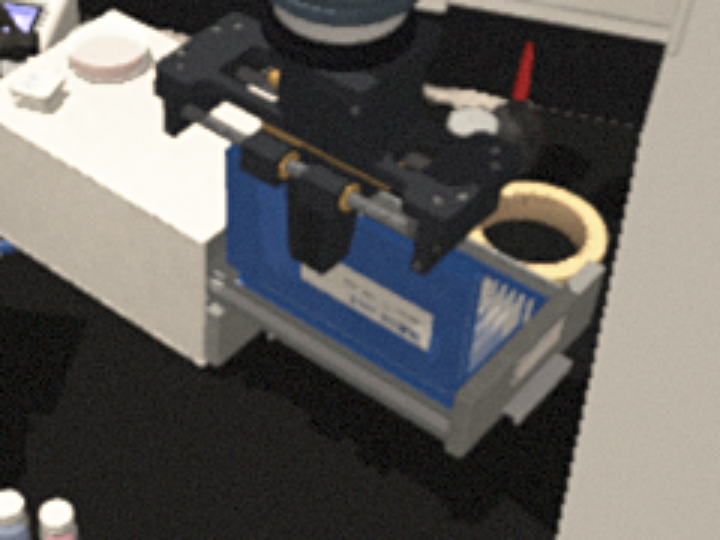

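{"api": "servo_tool", "payload": {
  "translation": [
    [0, 5, 0],
    [0, 10, 0],
    [0, 15, 0],
    [0, 20, 0],
    [0, 25, 0],
    [0, 30, 0],
    [0, 35, 0],
    [0, 40, 0],
    [0, 45, 0],
    [0, 50, 0]
  ],
  "turn": [0, 0, 0, 0, 0, 0, 0, 0, 0, 0]
}}

```text
time: 5.9
tool_pos: [0.6145, -0.0471, 0.3287]
tcp_rot: [0.998, 0.07, -0.0, 0.001]
ft_force: [0.4, 0.1, 0.8]
opening: 0.0008
```

Run:
```python
from h import *
rel([.603,-.04,.328])
im,d=read_camera('side'); save('side4',cv2.resize(im[140:320,270:510],None,fx=3,fy=3))
```

```text
t 5.9 pos [ 0.6145 -0.0471  0.3287] z [-0.    -0.001 -1.   ] yaw 8.1 move [-10.4  -8.6   0.7] turn -0.0 F [0.4 0.1 0.8] op 0.001
```

View pics/side4.png

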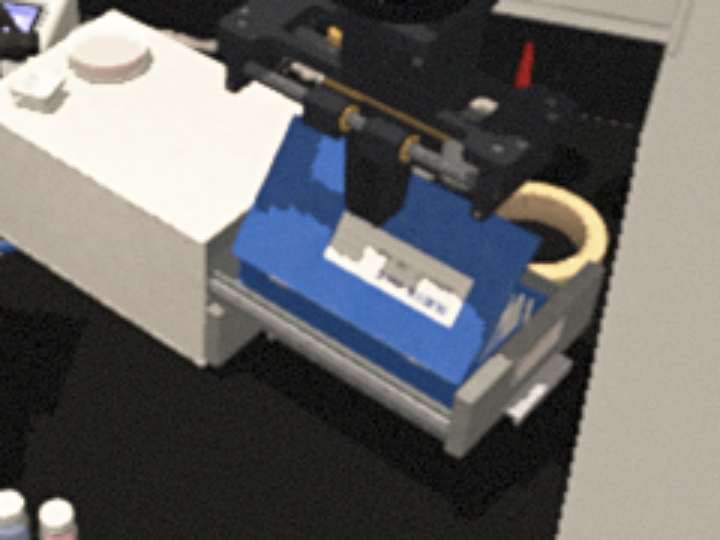

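{"api": "servo_tool", "payload": {
  "translation": [
    [0, 4, 0],
    [0, 8, 0],
    [0, 12, 0],
    [0, 14, 0],
    [0, 14, 0],
    [0, 10, 0],
    [0, 4, 0],
    [0, -4, -4],
    [0, -10, -10],
    [0, -14, -14]
  ],
  "turn": [0, 0, 0, 0, 0, 0, 0, 0, 0, 0]
}}

```text
time: 6.95
tool_pos: [0.6127, -0.033, 0.3435]
tcp_rot: [0.998, 0.071, 0.0, 0.001]
ft_force: [0.0, 1.0, -0.0]
opening: 0.0005
```

Run:
```python
from h import *
# drawer approach: tip centre 70mm in front of face, at height
rel([.44,-.05,.34])
im,d=read_camera('side'); save('side5',cv2.resize(im[140:320,270:510],None,fx=3,fy=3))
```

```text
t 6.95 pos [ 0.6127 -0.033   0.3435] z [ 0.001 -0.001 -1.   ] yaw 8.1 move [-173.4   -7.5    3.4] turn -0.0 F [ 0.  1. -0.] op 0.001
```

View pics/side5.png

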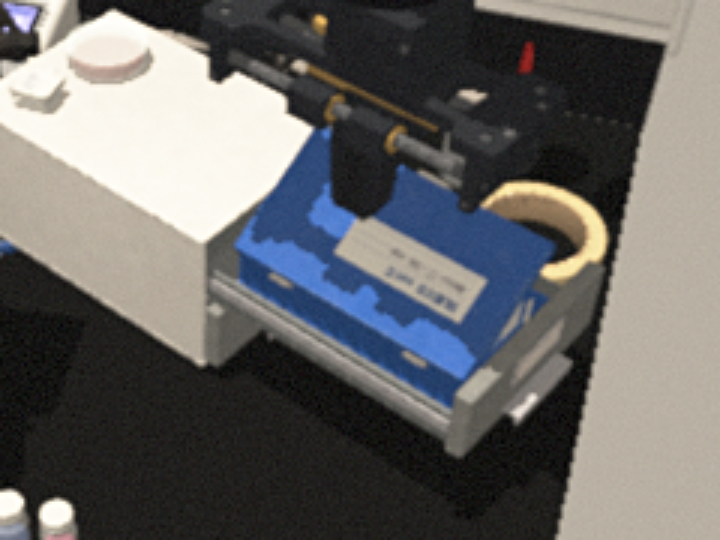

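{"api": "servo_tool", "payload": {
  "translation": [
    [-8, 0, -10],
    [-24, 2, -15],
    [-46, 6, -15],
    [-70, 10, -15],
    [-95, 14, -15],
    [-120, 18, -15],
    [-143, 22, -15],
    [-163, 25, -10],
    [-178, 27, -5],
    [-185, 28, 0]
  ],
  "turn": [0, 0, 0, 0, 0, 0, 0, 0, 0, 0]
}}

```text
time: 8.0
tool_pos: [0.4321, -0.0872, 0.3442]
tcp_rot: [0.998, 0.07, 0.001, 0.0]
ft_force: [-0.2, -0.0, -0.4]
opening: 0.0004
```

Run:
```python
from h import *
rel([.433,-.087,.262])
for c in ['side','top']:
    M=T(c); im,d=read_camera(c); save(c+'6',im);np.savez(c+'6.npz',im=im,d=d,P=cloud(c,d,M))
P=np.load('top6.npz')['P']; q=P.reshape(-1,3); b=q[(q[:,2]>.25)&(q[:,2]<.36)&(q[:,1]<-.1)&(q[:,0]>.53)]
# shelf clearance to line of tool axis, cabinet frame y
ey=np.array([-.141,.99]);ex=np.array([.99,.141]);c=b[:,:2]-[.703,-.0585]
X=c@ex;Y=c@ey
for x in np.arange(-.15,.15,.03): 
    k=abs(X-x)<.015
    if k.any(): print(x.round(2),np.percentile(Y[k],99).round(3))
```

```text
t 8.0 pos [ 0.4321 -0.0872  0.3442] z [ 0.002 -0.001 -1.   ] yaw 8.0 move [ 0.7 -0.1 82.2] turn -0.001 F [-0.2 -0.  -0.4] op 0.0
-0.15 -0.163
-0.12 -0.152
-0.09 -0.14
-0.06 -0.13
-0.03 -0.117
0.0 -0.105
0.03 -0.099
0.06 -0.144
0.09 -0.214
0.12 -0.232
```

View pics/side6.png

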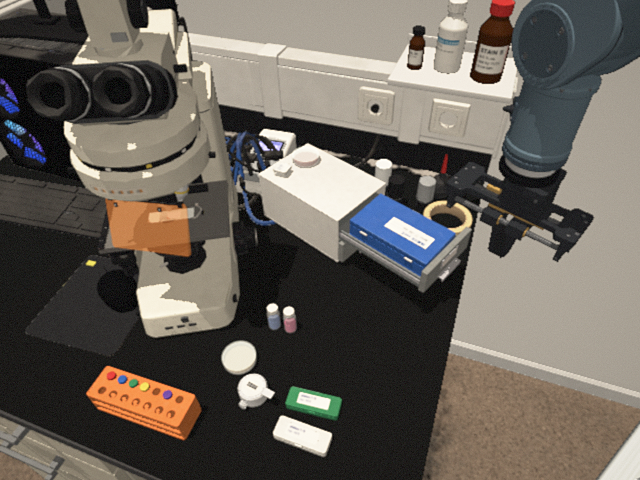

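View pics/top6.png

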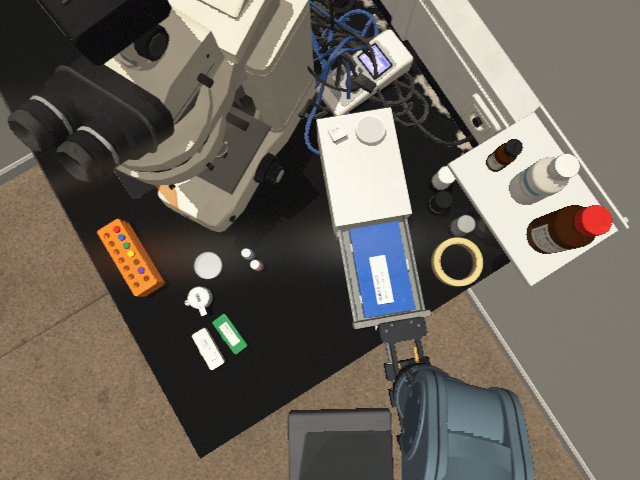

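Run:
```python
from h import *
ey=np.array([-.141,.99]);ex=np.array([.99,.141])
for n in('top','side'):
  D=np.load(n+'6.npz');P=D['P'];im=D['im'].astype(int)
  b=(im[...,2]>im[...,0]*1.6)&(im[...,2]>90)&(P[...,2]>.05)&(P[...,2]<.25)&(P[...,0]>.5)&(P[...,0]<.72)&(abs(P[...,1])<.15)
  X=P[b];c=X[:,:2]-[.703,-.0585];x=c@ex;y=c@ey
  A=np.c_[x,y,np.ones(len(x))];k=X[:,2]>np.median(X[:,2])-.008
  co=np.linalg.lstsq(A[k],X[k,2],rcond=None)[0];print(n,'plane',co.round(3),'z med',np.median(X[:,2]).round(4),'x',np.percentile(x,[1,99]).round(3),'y',np.percentile(y,[1,99]).round(3))
```

```text
top plane [ 0.    -0.037  0.111] z med 0.1111 x [-0.176 -0.009] y [-0.045  0.047]
side plane [ 0.003 -0.073  0.114] z med 0.1125 x [-0.176 -0.008] y [-0.047  0.047]
```

{"api": "servo_tool", "payload": {
  "translation": [
    [0, -3, 10],
    [0, -7, 22],
    [0, -10, 36],
    [0, -10, 50],
    [0, -10, 63],
    [0, -10, 73],
    [0, -10, 80],
    [0, -10, 82]
  ],
  "turn": [0, 0, 0, 0, 0, 0, 0, 0]
}}

```text
time: 8.9
tool_pos: [0.4315, -0.0768, 0.2611]
tcp_rot: [0.998, 0.07, -0.0, 0.0]
ft_force: [-0.6, 0.5, -0.9]
opening: 0.0005
```

Run:
```python
from h import *
rel([.503,-.067,.262])
M=T('side');im,d=read_camera('side'); save('side7',cv2.resize(im[140:320,340:580],None,fx=3,fy=3))
P=cloud('side',d,M);ey=np.array([-.141,.99]);ex=np.array([.99,.141])
X=P.reshape(-1,3);c=X[:,:2]-[.703,-.0585];x=c@ex;y=c@ey
k=(X[:,2]>.085)&(X[:,2]<.13)&(x<-.02)&(x>-.36)
for yy in (-.05,-.03,-.01,.01,.02,.03,.05):
  kk=k&(abs(y-yy)<.006); print(yy,np.histogram(x[kk],np.arange(-.36,-.18,.01))[0])
```

```text
t 8.9 pos [ 0.4315 -0.0768  0.2611] z [-0.    -0.001 -1.   ] yaw 8.1 move [72.2  0.3 -0.9] turn -0.001 F [-0.6  0.5 -0.9] op 0.001
-0.05 [ 0  0  0  0  0  0  0  0  0  0  0  0  0  0  0  0 17]
-0.03 [ 0  0  0  0  0  0  0  0  0  0  0  0  0  0  0  0 25]
-0.01 [ 0  0  0  0  0  0  0  0  0  0  0  0  0  0  0  0 36]
0.01 [ 0  0  0  0  0  0  0  5  0  0  0  0  0  0  0  0 44]
0.02 [ 0  0  0  0  0  0  0 12  9 14  0  0  0  0  0  0 47]
0.03 [ 0  0  0  0  0  0  0 57 80 92 30  0  0  0  0  0 48]
0.05 [ 0  0  0  0  0  0  0  0  0  0  0  0  0  0  0  0 50]
```

View pics/side7.png

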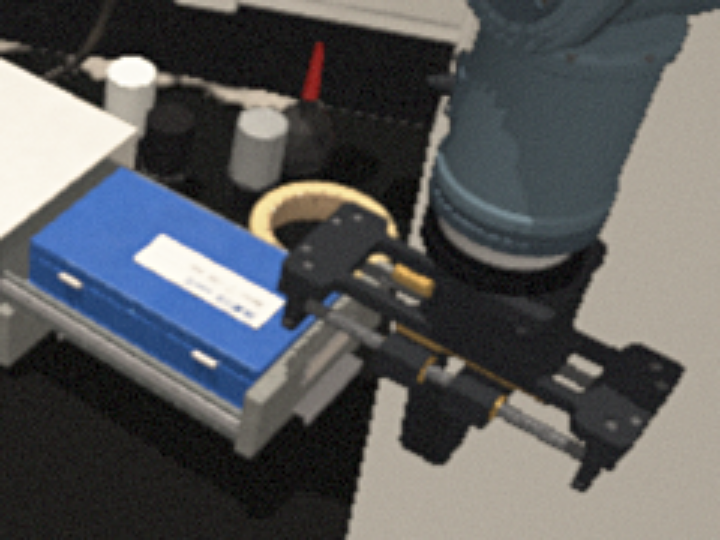

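{"api": "servo_tool", "payload": {
  "translation": [
    [6, 0, 0],
    [16, 0, 0],
    [26, 0, 0],
    [36, 0, 0],
    [43, 0, 0],
    [48, 0, 0],
    [50, 0, 0]
  ],
  "turn": [0, 0, 0, 0, 0, 0, 0]
}}

```text
time: 9.65
tool_pos: [0.4816, -0.0698, 0.2612]
tcp_rot: [0.998, 0.07, 0.0, 0.0]
ft_force: [-0.6, -1.0, 0.5]
opening: 0.0008
```

```bash
cat > chk.py <<'E'
from h import *
import sys
ey=np.array([-.141,.99]);ex=np.array([.99,.141])
rel([.6745,-.043,.262])
for n in ['top','side']:
  M=T(n);im,d=read_camera(n);P=cloud(n,d,M); save(n+sys.argv[1],im); im=im.astype(int)
  b=(im[...,2]>im[...,0]*1.6)&(im[...,2]>90)&(P[...,2]>.05)&(P[...,2]<.25)&(P[...,0]>.5)&(P[...,0]<.72)&(abs(P[...,1])<.15)
  X=P[b]
  if len(X)<30: print(n,'blue',len(X)); continue
  c=X[:,:2]-[.703,-.0585];x=c@ex;y=c@ey
  A=np.c_[x,y,np.ones(len(x))];k=X[:,2]>np.median(X[:,2])-.008
  co=np.linalg.lstsq(A[k],X[k,2],rcond=None)[0];print(n,len(X),'plane',co.round(3),'z',np.percentile(X[:,2],[50,98]).round(4),'x',np.percentile(x,[1,99]).round(3),'y',np.percentile(y,[1,99]).round(3))
E
python3 chk.py 8; python3 -c "
import cv2;a=cv2.imread('pics/side8.png')[140:320,340:580];cv2.imwrite('pics/side8c.png',cv2.resize(a,None,fx=3,fy=3))"
```

```text
t 9.65 pos [ 0.4816 -0.0698  0.2612] z [ 0.    -0.001 -1.   ] yaw 8.1 move [194.8   0.6  -0.7] turn -0.001 F [-0.6 -1.   0.5] op 0.001
top 3129 plane [-0.027  0.015  0.108] z [0.1094 0.1128] x [-0.175 -0.009] y [-0.046  0.047]
side 3072 plane [-0.006 -0.014  0.11 ] z [0.1101 0.1129] x [-0.175 -0.008] y [-0.046  0.047]
```

View pics/side8c.png

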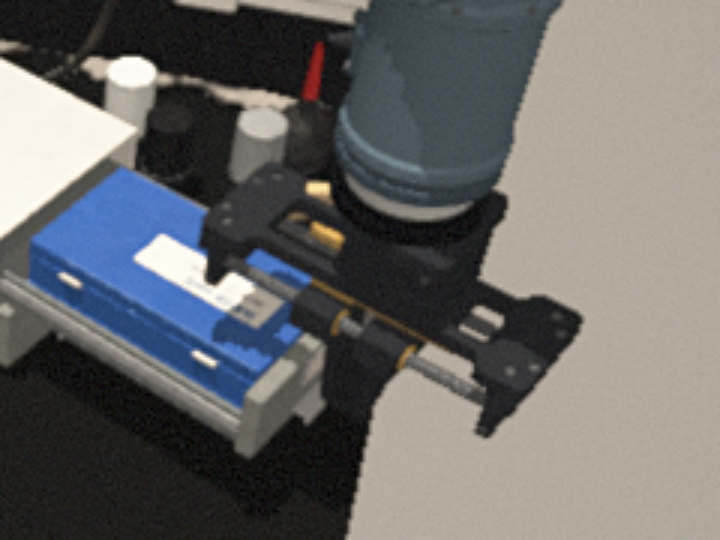

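{"api": "servo_tool", "payload": {
  "translation": [
    [2, 0, 0],
    [4, 0, 0],
    [6, 0, 0],
    [8, 0, 0],
    [10, 0, 0],
    [13, 0, 0],
    [16, 0, 0],
    [19, 0, 0],
    [22, 0, 0],
    [26, 0, 0]
  ],
  "turn": [0, 0, 0, 0, 0, 0, 0, 0, 0, 0]
}}

```text
time: 10.75
tool_pos: [0.5069, -0.0663, 0.2612]
tcp_rot: [0.998, 0.07, -0.0, 0.0]
ft_force: [-1.3, -0.2, 1.0]
opening: 0.0002
```

```bash
python3 chk.py 9
```

```text
t 10.75 pos [ 0.5069 -0.0663  0.2612] z [-0.001 -0.001 -1.   ] yaw 8.0 move [169.2   0.4  -1. ] turn -0.001 F [-1.3 -0.2  1. ] op 0.0
top 2748 plane [-0.026  0.017  0.109] z [0.1094 0.1127] x [-0.158  0.   ] y [-0.046  0.047]
side 2849 plane [-0.008 -0.014  0.11 ] z [0.1101 0.113 ] x [-0.161  0.006] y [-0.045  0.047]
```

{"api": "servo_tool", "payload": {
  "translation": [
    [5, 0, 0],
    [10, 0, 0],
    [15, 0, 0],
    [20, 0, 0],
    [25, 0, 0],
    [30, 0, 0],
    [35, 0, 0],
    [40, 0, 0],
    [45, 0, 0],
    [50, 0, 0]
  ],
  "turn": [0, 0, 0, 0, 0, 0, 0, 0, 0, 0]
}}

```text
time: 11.85
tool_pos: [0.5574, -0.059, 0.2612]
tcp_rot: [0.998, 0.07, 0.0, 0.0]
ft_force: [-2.2, -0.7, -0.5]
opening: 0.0005
```

```bash
python3 chk.py 10; python3 -c "
import cv2;a=cv2.imread('pics/side10.png')[140:320,300:540];cv2.imwrite('pics/side10c.png',cv2.resize(a,None,fx=3,fy=3))"
```

```text
t 11.85 pos [ 0.5574 -0.059   0.2612] z [ 0.001 -0.001 -1.   ] yaw 8.1 move [118.2   0.6  -0.7] turn -0.0 F [-2.2 -0.7 -0.5] op 0.0
top 1034 plane [-0.055  0.004  0.109] z [0.1094 0.1125] x [-0.107  0.001] y [-0.046  0.047]
side 1567 plane [-0.031 -0.011  0.109] z [0.1094 0.1129] x [-0.11   0.016] y [-0.038  0.047]
```

View pics/side10c.png

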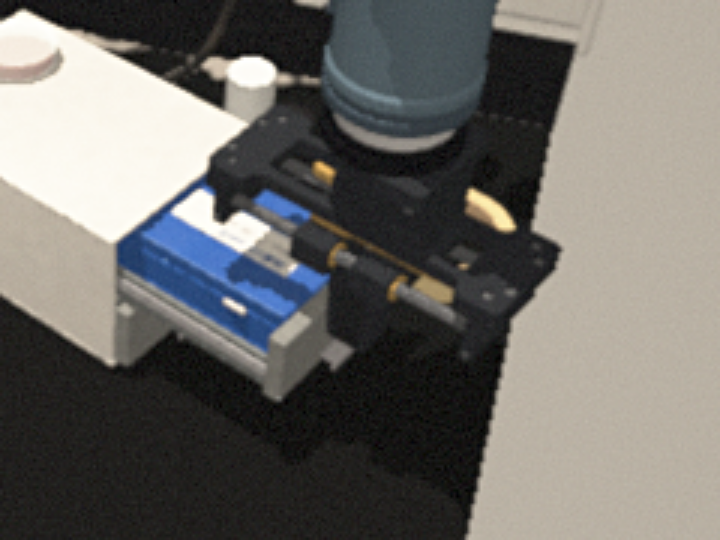

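Going in smoothly (about 2 N); the body clears the cabinet top.

{"api": "servo_tool", "payload": {
  "translation": [
    [5, 0, 0],
    [10, 0, 0],
    [15, 0, 0],
    [20, 0, 0],
    [25, 0, 0],
    [30, 0, 0],
    [35, 0, 0],
    [40, 0, 0],
    [45, 0, 0],
    [50, 0, 0]
  ],
  "turn": [0, 0, 0, 0, 0, 0, 0, 0, 0, 0]
}}

```text
time: 12.95
tool_pos: [0.6079, -0.0517, 0.2616]
tcp_rot: [0.998, 0.071, 0.001, 0.001]
ft_force: [-1.9, -1.2, -0.9]
opening: 0.0006
```

{"api": "servo_tool", "payload": {
  "translation": [
    [5, 0, 0],
    [10, 0, 0],
    [15, 0, 0],
    [20, 0, 0],
    [25, 0, 0],
    [30, 0, 0],
    [35, 0, 0],
    [40, 0, 0],
    [44, 0, 0],
    [48, 0, 0]
  ],
  "turn": [0, 0, 0, 0, 0, 0, 0, 0, 0, 0]
}}

```text
time: 13.95
tool_pos: [0.6558, -0.0448, 0.2616]
tcp_rot: [0.997, 0.071, 0.001, 0.001]
ft_force: [-2.2, -0.5, -1.5]
opening: 0.0002
```

```bash
python3 chk.py 12; python3 -c "
import cv2;a=cv2.imread('pics/side12.png')[140:320,270:510];cv2.imwrite('pics/side12c.png',cv2.resize(a,None,fx=3,fy=3))"
```

```text
t 13.95 pos [ 0.6558 -0.0448  0.2616] z [ 0.002 -0.001 -1.   ] yaw 8.1 move [18.8  0.9 -0.4] turn 0.0 F [-2.2 -0.5 -1.5] op 0.0
top blue 0
side 248 plane [-0.604 -0.001  0.11 ] z [0.1101 0.1133] x [-0.015  0.021] y [-0.002  0.047]
```

View pics/side12c.png

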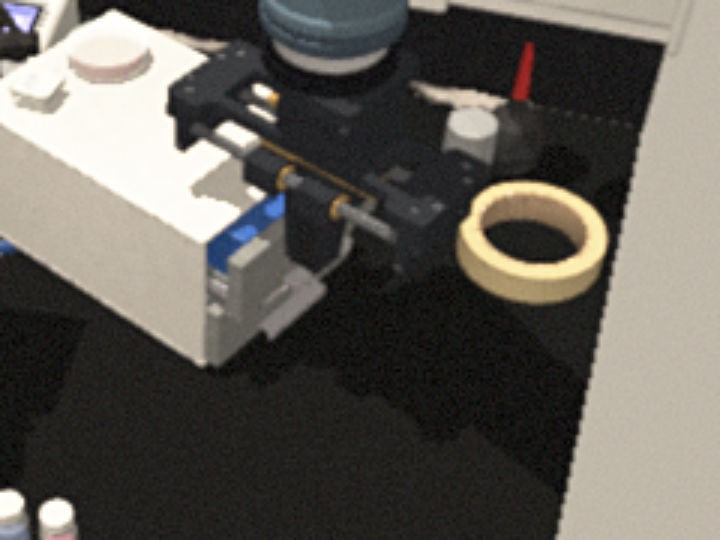

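View pics/top12.png

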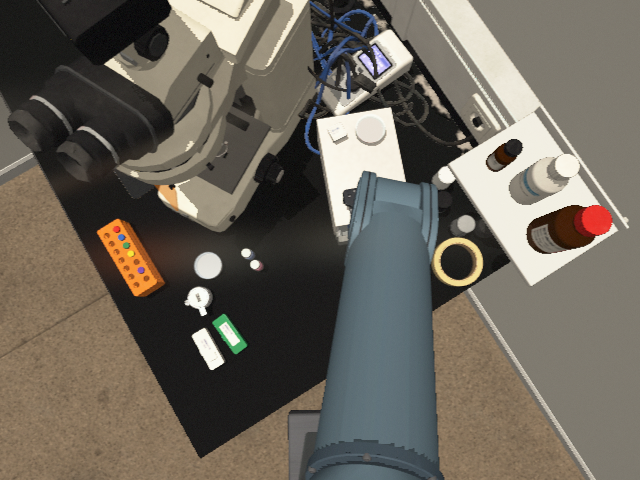

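{"api": "servo_tool", "payload": {
  "translation": [
    [2, 0, 0],
    [4, 0, 0],
    [6, 0, 0],
    [8, 0, 0],
    [9.5, 0, 0],
    [11, 0, 0],
    [12, 0, 0],
    [13, 0, 0],
    [14, 0, 0],
    [15, 0, 0]
  ],
  "turn": [0, 0, 0, 0, 0, 0, 0, 0, 0, 0]
}}

```text
time: 15.05
tool_pos: [0.6711, -0.0425, 0.2619]
tcp_rot: [0.997, 0.071, 0.002, 0.001]
ft_force: [-1.1, 0.1, -0.2]
opening: 0.0003
```

{"api": "servo_tool", "payload": {
  "translation": [
    [0.5, 0, 0],
    [1, 0, 0],
    [1.5, 0, 0],
    [2, 0, 0]
  ],
  "turn": [0, 0, 0, 0]
}}

```text
time: 15.45
tool_pos: [0.6731, -0.0422, 0.2619]
tcp_rot: [0.997, 0.071, 0.002, 0.001]
ft_force: [-1.5, -1.0, -0.4]
opening: 0.0006
```

```bash
python3 chk.py 13; python3 -c "
import cv2;a=cv2.imread('pics/side13.png')[170:290,300:460];cv2.imwrite('pics/side13c.png',cv2.resize(a,None,fx=5,fy=5,interpolation=2))"
```

```text
t 15.45 pos [ 0.6731 -0.0422  0.2619] z [ 0.004 -0.001 -1.   ] yaw 8.1 move [ 1.2  1.  -0.1] turn 0.0 F [-1.5 -1.  -0.4] op 0.001
top blue 0
side blue 0
```

View pics/side13c.png

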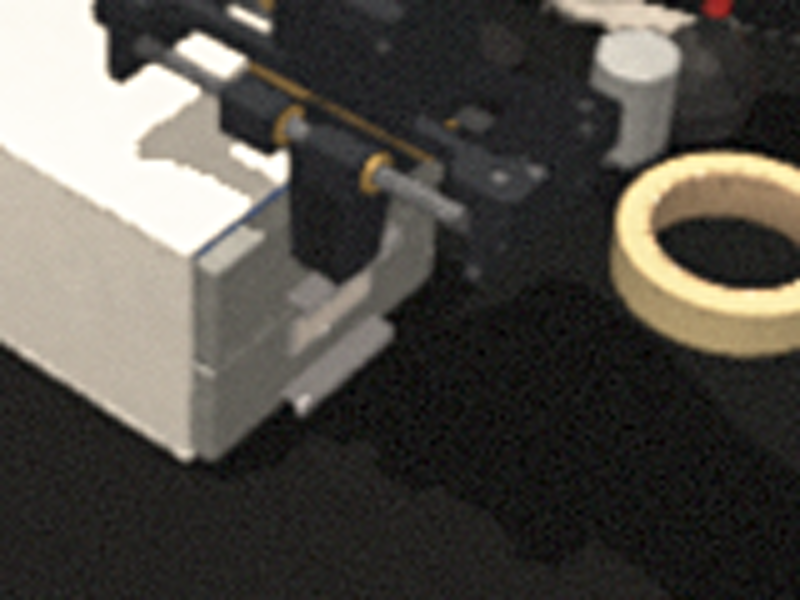

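{"api": "servo_tool", "payload": {
  "translation": [
    [0.5, 0, 0],
    [1, 0, 0],
    [1.5, 0, 0],
    [2, 0, 0]
  ],
  "turn": [0, 0, 0, 0]
}}

```text
time: 15.95
tool_pos: [0.6743, -0.0421, 0.2618]
tcp_rot: [0.997, 0.071, 0.001, 0.0]
ft_force: [-6.7, -0.8, 4.7]
opening: 0.0007
```

{"api": "servo_tool", "payload": {
  "translation": [
    [0.4, 0, 0],
    [0.8, 0, 0],
    [1.0, 0, 0]
  ],
  "turn": [0, 0, 0]
}}

```text
time: 16.25
tool_pos: [0.6747, -0.0422, 0.2619]
tcp_rot: [0.998, 0.071, -0.001, 0.0]
ft_force: [-6.2, -0.5, 5.0]
opening: 0.0006
```

{"api": "servo_tool", "payload": {
  "translation": [
    [-3, 0, 0],
    [-10, 0, 0],
    [-20, 0, 0],
    [-35, 0, 0],
    [-55, 0, 0],
    [-80, 0, 0],
    [-105, 0, 0],
    [-130, 0, 0],
    [-150, 0, 0],
    [-160, 0, 0]
  ],
  "turn": [0, 0, 0, 0, 0, 0, 0, 0, 0, 0]
}}

```text
time: 17.25
tool_pos: [0.5143, -0.0652, 0.2622]
tcp_rot: [0.998, 0.07, -0.001, 0.0]
ft_force: [-0.3, 0.3, -0.5]
opening: 0.0004
```

```bash
python3 chk.py 14
python3 - <<'E'
from h import *
a=cv2.imread('pics/side14.png');cv2.imwrite('pics/side14c.png',cv2.resize(a[170:290,300:460],None,fx=5,fy=5,interpolation=2))
M=T('side');im,d=read_camera('side');P=cloud('side',d,M);X=P[d>0]
ey=np.array([-.141,.99]);ex=np.array([.99,.141]);c=X[:,:2]-[.703,-.0585];x=c@ex;y=c@ey
for z0,z1 in((.082,.113),(.025,.05)):
  for yy in(-.06,-.04,.0,.04,.06):
    k=(X[:,2]>z0)&(X[:,2]<z1)&(abs(y-yy)<.01)&(x>-.06)&(x<.05); print(z0,yy,k.sum(),np.median(x[k]).round(4) if k.any() else None)
E
```

```text
t 17.25 pos [ 0.5143 -0.0652  0.2622] z [-0.002 -0.    -1.   ] yaw 8.0 move [ 1.618e+02  5.000e-01 -1.000e-01] turn -0.001 F [-0.3  0.3 -0.5] op 0.0
top blue 0
side blue 0
0.082 -0.06 65 -0.0105
0.082 -0.04 70 -0.0104
0.082 0.0 75 -0.0113
0.082 0.04 91 -0.0104
0.082 0.06 152 -0.0095
0.025 -0.06 45 -0.0104
0.025 -0.04 45 -0.0104
0.025 0.0 47 -0.0114
0.025 0.04 54 -0.0104
0.025 0.06 106 -0.0094
```

View pics/side14c.png

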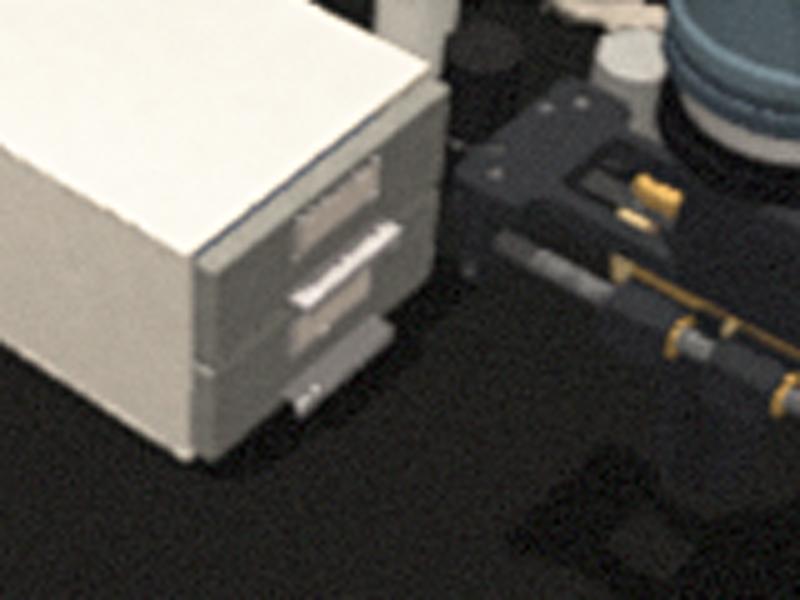

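View pics/side14.png

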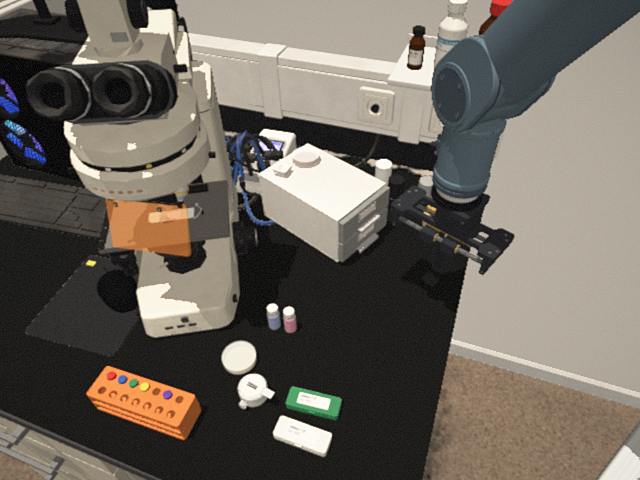

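```bash
python3 -c "
from plant import robot
print(robot.job_done())"
```

```text
the job is handed in; nothing more can be done
None
```

The slide box is shut and the upper drawer is fully home. I handed the job in at about 17.4 s of the 48 s allowed, with the arm clear of everything; it returned no verdict.

- **Lid:** With the closed fingertips I pushed the lid from its outer side past upright and let it sink shut by itself. I confirmed it lay level in depth from two cameras before moving the drawer. An earlier check showed a slight tilt, taken while it was still sinking.
- **Drawer:** I pushed it in at about 5 cm/s with about 2 N, slowing to about 5 mm/s at the end. The wrist force rose to about 8 N when it reached the stop. I then backed off about 160 mm.
- **Last checks:** The upper drawer face lines up with the shut lower drawer's face within 0.1 mm at all five points measured. The vials and other desk items in the side view look where they were. The tape roll and one jar at the right were partly or wholly hidden by the gripper in that last picture; they looked in place earlier. No check failed.

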